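# Pin the decapping clamp shut on a stuck tube and hold it

### The job

The cap of the tube in the blue clamp is stuck and a colleague is about to unscrew it: swing the open front jaw shut on the tube, then drop the red-knobbed lock pin all the way down through the aligned holes at the jaws' free end and let go of it. Then pinch the two jaws together between the fingers at that end, the pin between them, and finish while still squeezing firmly, so that the tube cannot turn. Keep the tube standing in the clamp and leave the black-knobbed pin and the things round about where they are.

Things in the scene. Friction and masses are not known exactly. Their poses are not given: they have to be found in the camera images.
- clamp: aluminium base plate of the clamp, 92 (x) x 164 (y) x 10 mm, screwed to the bench (screw heads 5 mm high near the corners). Origin: centre of its underside. +x is the side of the fixed back jaw, the front jaw opens to -x; -y runs along the jaws: hinge at y +55 mm, tube at +15, pin hole at -55. The closed jaws meet at x = 0
- back_jaw: the fixed blue jaw, x 1.5 to 22 mm, heights to 64 mm (origin and axes as the clamp's). At the free end (clamp y -36 to -71 mm) its outer face x = +22 mm is flat: a place for one finger. Two steel lugs reach from it to x = -14 mm, heights 20 to 32 and 46 to 58 mm, with 12 mm holes on the pin axis
- front_jaw: the swinging blue jaw, mirror image, heights 14 to 64 mm. Origin on the hinge axis at bench height; axes turn with it and equal the clamp's when shut (length along its -y, 126 mm; outer face x = -22 mm). Its steel tongue (heights 33 to 45 mm, 12 mm hole) enters between the back jaw's lugs. A rubber vee in each jaw takes the tube. Shut, the free end is 44 mm across the outer faces
- jaw_hinge (a joint): angle of the front jaw in rad: 0 shut on the tube (the three holes in line), about 0.45 to 0.9 at the start, growing as it opens towards the clamp's -x side (clockwise seen from above). Stiff hinge: it stays where it is left and takes about 0.5 N at the free end to move; it is stopped by the tube at about 0
- hinge_axis (a point): point on the upright hinge axis, 40 mm above the bench
- jaw_cheek (a point): centre of the flat outer face of the front jaw at its free end (35 mm long, 50 mm high), 110 mm from the hinge along the jaw, 45 mm above the bench: push here to close, squeeze here at the end
- pin_hole (a point): centre of the mouth of the pin hole in the upper lug, 58 mm above the bench; upright hole of 12 mm through all three lugs. It belongs to the fixed half and does not move with the front jaw
- lock_pin: the lock pin with the RED knob: steel shaft 10 mm thick, 41 mm long, nose tapered over 6 mm to 5 mm; round knob 22 mm wide, 20 mm high; about 60 g. Origin: centre of the tip; z up. Stands nose down in one of the two holes of the pin stand. Fully home in the clamp, the knob sits on the upper lug and the tip is 17 mm above the bench
- lock_pin_knob (a point): middle of the red knob, on the pin's axis, 52 mm above the tip
- short_pin: a shorter pin with a BLACK knob for another clamp: like the lock pin but with a shaft of 25 mm (origin at its tip); stands in the other hole of the stand; leave it
- pin_stand: white block with two 12 mm holes 60 mm apart along its y axis (at y +30 and -30 mm), fixed to the bench: 66 x 126 mm at the foot, block 46 x 106 mm, top 50 mm above the bench. Origin: centre of its underside. The knobs rest on its top, so that their middles are 61 mm above the bench
- stuck_tube: sample tube 15.5 mm thick, 108 mm high with a red screw cap 18.5 mm wide, standing nearly upright, a little loose, in a cup of the clamp 24 mm deep, its bottom 10 mm above the bench (cap top at 118 mm; 40 mm from the hinge, 70 mm from the pin hole). Origin: centre of its bottom
- cap_box: bystander: small clear-lidded box of spare caps, 85 x 108 x 40 mm, origin at the centre of its underside
- dropper: bystander: brown dropper bottle, 33 mm wide, 102 mm high, origin at the centre of its bottom
- marker_black: bystander: white marker pen with a black cap lying on the bench, 135 mm long

How it is judged:
By the outcome, as a careful person would: the job done as asked, in the order asked, and still so for the second after the job is handed in, while the arm keeps its last pose, push and grip.
It also fails if it takes over 56 s, if anything falls off the work surface, if the arm or the gripper's body presses on something with over 40 N, if the wrist force passes 120 N, or if a joint passes its speed limit or range.

### The arm

A 6-joint arm with a two-finger parallel gripper is mounted at the origin on the work surface; the furniture and walls round the work are solid. World frame = base frame: x ahead of the robot, y to its left, z up, the work surface at z = 0. Lengths are in m, angles in degrees, forces in N, time in s.
With the tool pointing down it reaches from about 0.425 to 0.95 m from the base axis. Payload 14.7 kg.
Tool frame: the origin (TCP) lies midway between the tips of the shut fingers; the grasp point (between the pads) lies 19 mm behind it; z points along the fingers, y is the line along which they close (so a half turn about z gives the same grasp; the last joint's range is limited). The gripper opens to 85 mm and grips with 20 to 120 N. Pads are 22 mm wide; open, the fingers measure 114 mm over their backs; the gripper's body (76 mm by 85 mm) begins 54 mm behind the grasp point. The pads swing forward as they close: fully open they stand 13 mm farther back than shut.
Start: joints at [71.929, 27.513, 91.461, -0, 61.026, -2.67], TCP at [0.173, 0.627, 0.231] pointing down, gripper open.
Joint ranges: [-157.49, 157.49], [-46.99, 117.5], [13.45, 153.17], [-89.5, 269.5], [5.16, 153.95], [-167.48, 167.48]. Speed limits (degrees/s): [108.29, 108.29, 136.94, 172.46, 172.46, 172.46].

### API

Orientations are given as a 3x3 rotation matrix whose columns are the frame's x, y, z axes.
In Python, from plant import read_state, eyes, env gives the robot as it stands. The module is installed in compiled form; this text tells all that it offers.
- The arm moves only by the shell command python3 -m crank 'ROWS'. ROWS is JSON, a list of rows, each an object of numbers: "grip": the closure, from 0 (fully open) to 1 (shut); "dx", "dy", "dz": the shift along the tool's x, y, z in m; "ax", "ay", "az": the turn, a rotation vector about the tool's x, y, z in degrees. A call has 1 to 12 rows; each row is the pose to reach, as a shift and turn from the pose commanded when the call began, along the tool's axes at that moment; what a row does not reach only later rows make up. A row lasts 1/12 s, in which the tool goes at most 41.7 mm and 7.16 degrees, less where a joint would pass 70% of its speed; a pose out of reach is approached as far as the arm can. A call with a gripper value outside its range is refused whole. The fingers move at their own pace and stop on an object; the grip force is fixed at half the most. Time passes only in rows, so rows that repeat a pose let the fingers close. It gives the time, the measured TCP pose, the force, the opening and the grip force at its end, in the units of the state.
- read_state(): the state, without advancing time (a new reading comes with each control period).
- eyes.read_camera(name): name is "scene" or "top"; returns a dict with "frame" (384x512x3 uint8, red, green, blue), "mtx" (3x3 intrinsics, pixels), "extrinsics" (4x4, takes a point from camera to world coordinates). Camera axes: x right, y up, looking along -z (the intrinsics and any distortion apply to the point x, -y, -z); pixel columns grow to the right and rows downward; lengths in m; the calibration is good to about 2 mm. A picture is of the moment at which its call begins. There is no depth.
- env.sign_off(): hands the job in; it is judged then, once.
The state is a dict: "t": time; "joint_pos": joint angles; "joint_vel": joint speeds; "joint_efforts": joint torques, N m; "position": TCP position; "tcp_rot": TCP orientation; "contact_force": force on the tool from outside, world axes, zero at the start; "ft_torque": the same for the moment, N m; "width": finger opening in m; "finger_force": force on a finger pad.
Only numpy, scipy, OpenCV 4.12 (cv2) and the standard library are available. Lean on these libraries where they do the work, as an engineer would, in place of code of your own. Each camera call takes 0.05 s, during which the arm holds its last target. There are 200 camera calls.

## Working session

There is one attempt and no reset: what is moved stays moved. The work goes in short steps, Python scripts to look and compute and a shell command to move; the robot and the scene stay as the last step left them, time stands still between calls to the robot, and variables do not carry over. Pictures are saved under pics/ and viewed, at most 10 in all, crops included, and the job is handed in when it is done.

```bash
mkdir -p pics; ls; python3 - <<'E'
from plant import read_state, eyes, env
import cv2,numpy as np
s=read_state();print({k:np.round(v,3).tolist() for k,v in s.items()})
for n in("scene","top"):
    r=eyes.read_camera(n);cv2.imwrite(f"pics/{n}0.png",cv2.resize(r["frame"][:,:,::-1],(768,576),interpolation=cv2.INTER_CUBIC));print(n,r["mtx"].tolist(),np.round(r["extrinsics"],4).tolist(),[k for k in r])
E
```

```text
pics
{'t': 0.0, 'joint_pos': [71.93, 27.549, 91.494, 0.001, 61.026, -2.67], 'joint_vel': [0.015, 0.008, -0.045, -0.055, -0.021, -0.023], 'joint_efforts': [0.001, -95.065, -43.019, 0.0, 0.012, -0.0], 'position': [0.172, 0.626, 0.231], 'tcp_rot': [[-0.964, 0.266, -0.0], [0.266, 0.964, -0.001], [0.0, -0.001, -1.0]], 'contact_force': [-0.669, 0.543, -0.662], 'ft_torque': [-0.04, -0.021, -0.032], 'finger_force': 0.0, 'width': 0.085}
scene [[380.3342531821354, 0.0, 253.74697772700105], [0.0, 380.3342531821354, 191.29406365976993], [0.0, 0.0, 1.0]] [[0.7014, 0.476, -0.5304, 0.0016], [-0.7127, 0.4604, -0.5293, -0.5476], [-0.0078, 0.7493, 0.6622, 0.7796], [0.0, 0.0, 0.0, 1.0]] ['frame', 'mtx', 'extrinsics']
top [[378.44567367309475, 0.0, 259.13565351600107], [0.0, 378.44567367309475, 195.51277156146432], [0.0, 0.0, 1.0]] [[0.0287, 0.996, -0.0844, 0.4668], [-0.9994, 0.0302, 0.0164, 0.0147], [0.0188, 0.0838, 0.9963, 1.2411], [0.0, 0.0, 0.0, 1.0]] ['frame', 'mtx', 'extrinsics']
```

View pics/scene0.png

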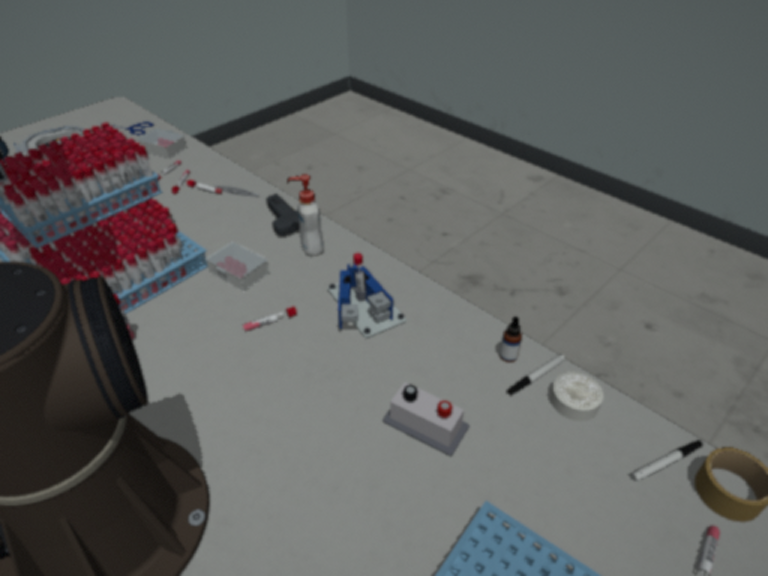

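View pics/top0.png

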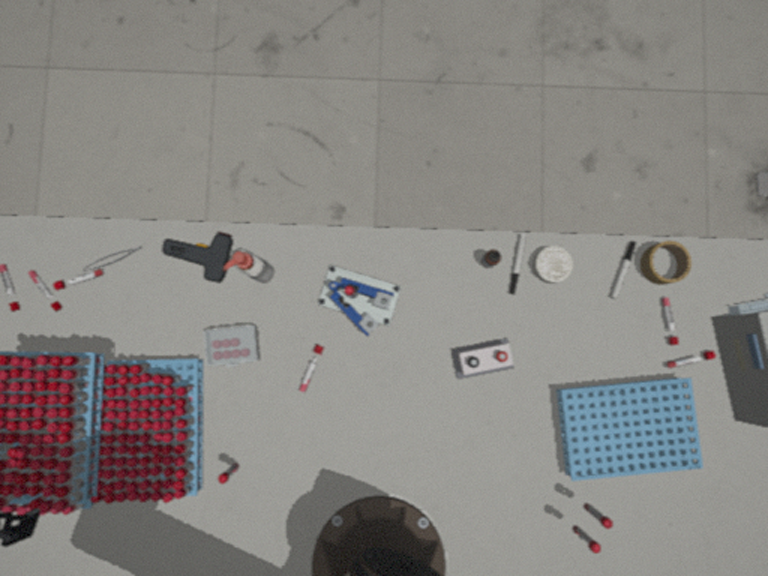

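```bash
python3 - <<'E'
from plant import eyes
import cv2,numpy as np
t=eyes.read_camera("top")["frame"][:,:,::-1];s=eyes.read_camera("scene")["frame"][:,:,::-1]
cv2.imwrite("t.png",t);cv2.imwrite("s.png",s)
c=lambda im,x,y:cv2.resize(im[y:y+50,x:x+66],(396,300),interpolation=cv2.INTER_CUBIC)
a=np.vstack([np.hstack([c(t,207,168),c(t,292,212)]),np.hstack([c(s,212,165),c(s,250,250)])])
cv2.imwrite("pics/crop1.png",a)
E
```

```text
(no output)
```

View pics/crop1.png

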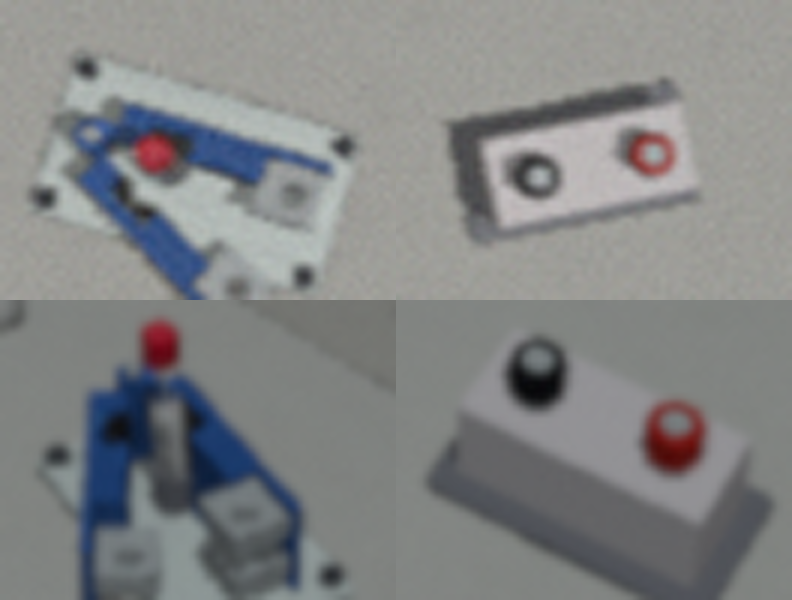

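```bash
cat >h.py <<'E'
from plant import eyes,read_state
import numpy as np
C={n:eyes.read_camera(n) for n in("top","scene")}
def ray(n,u,v):
    c=C[n];K=c["mtx"];E=c["extrinsics"]
    d=np.array([(u-K[0,2])/K[0,0],-(v-K[1,2])/K[1,1],-1]);return E[:3,3],E[:3,:3]@d
def at(n,u,v,z):
    o,d=ray(n,u,v);return (o+d*(z-o[2])/d[2])[:2]
def tri(a,b):
    A=0;B=0
    for n,(u,v) in(("top",a),("scene",b)):
        o,d=ray(n,u,v);d=d/np.linalg.norm(d);P=np.eye(3)-np.outer(d,d);A=A+P;B=B+P@o
    return np.linalg.solve(A,B)
def crop(x,y,ox,oy,s=6):return (ox+(x+.5)/s-.5,oy+(y+.5)/s-.5)
E
python3 - <<'E'
from h import *
np.set_printoptions(precision=4,suppress=True)
L=lambda x,y:crop(x,y,207,168)
R=lambda x,y:crop(x-396,y,292,212)
l=lambda x,y:crop(x,y-300,212,165)
r=lambda x,y:crop(x-396,y-300,250,250)
S=np.array([at("top",*L(*p),.014) for p in((86,68),(343,145),(43,196),(303,275))])
print(S,S.mean(0), S[0]-S[1],S[2]-S[3],S[0]-S[2])
print("scene screws",at("scene",*l(57,455),.014),at("scene",*l(331,575),.014))
print("hole top",at("top",*L(295,193),.058),"scene",at("scene",*l(243,515),.058),tri(L(295,193),l(243,515)))
print("red",at("top",*R(653,153),.071),at("scene",*r(676,423),.071),tri(R(653,153),r(676,423)))
print("blk",at("top",*R(539,177),.071),at("scene",*r(540,358),.071),tri(R(539,177),r(540,358)))
print("jaw hole",at("top",*L(237,287),.045),at("scene",*l(129,556),.045))
print("cap",at("top",*L(156,153),.118))
c=S.mean(0);yv=(S[0]-S[1]+S[2]-S[3]);yv/=np.linalg.norm(yv);xv=np.array([yv[1],-yv[0]])
print("yaw",np.degrees(np.arctan2(-yv[0],yv[1])),"c",c,"pinhole",c-.055*yv,"hinge",c+.055*yv,"tube",c+.015*yv)
E
```

```text
[[ 0.6212  0.1207]
 [ 0.5835 -0.0201]
 [ 0.5508  0.1413]
 [ 0.5123 -0.0004]] [0.567  0.0604] [0.0377 0.1408] [0.0385 0.1418] [ 0.0704 -0.0206]
scene screws [0.5485 0.1388] [ 0.5818 -0.0208]
hole top [0.5534 0.0055] scene [0.5491 0.0055] [0.5523 0.0066 0.0554]
red [ 0.4443 -0.2404] [ 0.4435 -0.2408] [ 0.4441 -0.2405  0.0701]
blk [ 0.4303 -0.1819] [ 0.4305 -0.183 ] [ 0.4306 -0.1823  0.0702]
jaw hole [0.5038 0.0345] [0.5022 0.0339]
cap [0.5668 0.0755]
yaw -15.106625846840736 c [0.567  0.0604] pinhole [0.5526 0.0073] hinge [0.5813 0.1135] tube [0.5709 0.0749]
```

```bash
cat >d.py <<'E'
# usage: d.py x y z yaw_of_tool_y_deg : print the shift/turn in tool axes
import sys
from plant import read_state
import numpy as np
from scipy.spatial.transform import Rotation as Ro
s=read_state();p=np.array(s["position"]);R=np.array(s["tcp_rot"])
*t,yaw=map(float,sys.argv[1:5]);a=np.radians(yaw)
y=np.array([np.cos(a),np.sin(a),0]);z=np.array([0,0,-1]);T=np.c_[np.cross(y,z),y,z]
print("d",np.round(R.T@(np.array(t)-p),4),"a",np.round(Ro.from_matrix(R.T@T).as_rotvec(degrees=True),2))
print("t",s["t"],"F",np.round(s["contact_force"],1),"w",s["width"],"ff",s["finger_force"],"j",np.round(s["joint_pos"],1))
E
cat > cl.py <<'E'
import sys,numpy as np
c=np.array([.5668,.0602]);a=np.radians(-15.1)
R=np.array([[np.cos(a),-np.sin(a)],[np.sin(a),np.cos(a)]])
for q in sys.argv[1:]: print(q,np.round(c+R@np.array(list(map(float,q.split(","))))/1000,4))
E
python3 cl.py -- 0,-55 -105,-35 -36.5,-55 2>/dev/null || python3 cl.py 0,-55 -105,-35 -36.5,-55
python3 d.py .45 .32 .29 -15.1
python3 -m crank '[{"dx":-0.35,"dy":-0.22,"dz":-0.06,"az":90,"grip":1},{"dx":-0.35,"dy":-0.22,"dz":-0.06,"az":90,"grip":1},{"dx":-0.35,"dy":-0.22,"dz":-0.06,"az":90,"grip":1},{"dx":-0.35,"dy":-0.22,"dz":-0.06,"az":90,"grip":1},{"dx":-0.35,"dy":-0.22,"dz":-0.06,"az":90,"grip":1},{"dx":-0.35,"dy":-0.22,"dz":-0.06,"az":90,"grip":1},{"dx":-0.35,"dy":-0.22,"dz":-0.06,"az":90,"grip":1},{"dx":-0.35,"dy":-0.22,"dz":-0.06,"az":90,"grip":1},{"dx":-0.35,"dy":-0.22,"dz":-0.06,"az":90,"grip":1},{"dx":-0.35,"dy":-0.22,"dz":-0.06,"az":90,"grip":1},{"dx":-0.35,"dy":-0.22,"dz":-0.06,"az":90,"grip":1},{"dx":-0.35,"dy":-0.22,"dz":-0.06,"az":90,"grip":1}]'
python3 d.py .456 .054 .12 -15.1
```

```text
0,-55 [0.5525 0.0071]
-105,-35 [0.4563 0.0538]
-36.5,-55 [0.5172 0.0166]
d [-0.3489 -0.2219 -0.0588] a [-2.00e-02  2.00e-02  8.97e+01]
t 0.3 F [-0.6 -0.4  0.6] w 0.08540611562509456 ff 0.0 j [71.9 27.5 91.5 -0.  61.  -2.7]
d [-0.4253 -0.4767  0.1113] a [-2.00e-02  2.00e-02  8.97e+01]
t 0.3 F [-0.6 -0.4  0.6] w 0.08540611562509456 ff 0.0 j [71.9 27.5 91.5 -0.  61.  -2.7]schema error: expected keys grip, dx, dy, dz, ax, ay, az
```

```bash

python3 -m crank '[{"dx":-0.35,"dy":-0.22,"dz":-0.06,"ax":0,"ay":0,"az":90,"grip":1},{"dx":-0.35,"dy":-0.22,"dz":-0.06,"ax":0,"ay":0,"az":90,"grip":1},{"dx":-0.35,"dy":-0.22,"dz":-0.06,"ax":0,"ay":0,"az":90,"grip":1},{"dx":-0.35,"dy":-0.22,"dz":-0.06,"ax":0,"ay":0,"az":90,"grip":1},{"dx":-0.35,"dy":-0.22,"dz":-0.06,"ax":0,"ay":0,"az":90,"grip":1},{"dx":-0.35,"dy":-0.22,"dz":-0.06,"ax":0,"ay":0,"az":90,"grip":1},{"dx":-0.35,"dy":-0.22,"dz":-0.06,"ax":0,"ay":0,"az":90,"grip":1},{"dx":-0.35,"dy":-0.22,"dz":-0.06,"ax":0,"ay":0,"az":90,"grip":1},{"dx":-0.35,"dy":-0.22,"dz":-0.06,"ax":0,"ay":0,"az":90,"grip":1},{"dx":-0.35,"dy":-0.22,"dz":-0.06,"ax":0,"ay":0,"az":90,"grip":1},{"dx":-0.35,"dy":-0.22,"dz":-0.06,"ax":0,"ay":0,"az":90,"grip":1},{"dx":-0.35,"dy":-0.22,"dz":-0.06,"ax":0,"ay":0,"az":90,"grip":1}]'
python3 d.py .456 .054 .12 -15.1
```

```text
t: 1.3
position: [0.4535, 0.3196, 0.2917]
tcp_rot: [[0.207, 0.978, 0.001], [0.978, -0.207, 0.0], [0.0, 0.001, -1.0]]
contact_force: [-1.0, 0.4, -0.8]
width: -0.0001
finger_force: 0.0
d [-0.2595  0.0572  0.1717] a [ 0.05 -0.03  3.18]
t 1.3 F [-1.   0.4 -0.8] w -0.00014583656447368607 ff 0.0 j [32.1 16.5 99.9 -0.  63.6 44. ]
```

```bash

python3 -m crank '[{"dx":-0.26,"dy":0.057,"dz":0.172,"ax":0,"ay":0,"az":3.2,"grip":1},{"dx":-0.26,"dy":0.057,"dz":0.172,"ax":0,"ay":0,"az":3.2,"grip":1},{"dx":-0.26,"dy":0.057,"dz":0.172,"ax":0,"ay":0,"az":3.2,"grip":1},{"dx":-0.26,"dy":0.057,"dz":0.172,"ax":0,"ay":0,"az":3.2,"grip":1},{"dx":-0.26,"dy":0.057,"dz":0.172,"ax":0,"ay":0,"az":3.2,"grip":1},{"dx":-0.26,"dy":0.057,"dz":0.172,"ax":0,"ay":0,"az":3.2,"grip":1},{"dx":-0.26,"dy":0.057,"dz":0.172,"ax":0,"ay":0,"az":3.2,"grip":1},{"dx":-0.26,"dy":0.057,"dz":0.172,"ax":0,"ay":0,"az":3.2,"grip":1},{"dx":-0.26,"dy":0.057,"dz":0.256,"ax":0,"ay":0,"az":3.2,"grip":1},{"dx":-0.26,"dy":0.057,"dz":0.256,"ax":0,"ay":0,"az":3.2,"grip":1},{"dx":-0.26,"dy":0.057,"dz":0.256,"ax":0,"ay":0,"az":3.2,"grip":1},{"dx":-0.26,"dy":0.057,"dz":0.256,"ax":0,"ay":0,"az":3.2,"grip":1}]'
python3 d.py .5172 .0166 .035 -15.1
```

```text
t: 2.3
position: [0.4544, 0.0553, 0.034]
tcp_rot: [[0.251, 0.968, -0.006], [0.968, -0.251, -0.0], [-0.002, -0.005, -1.0]]
contact_force: [-0.4, -0.1, 0.4]
width: -0.0001
finger_force: 0.0
d [-0.0217  0.0705 -0.0013] a [-0.31  0.1   0.54]
t 2.3 F [-0.4 -0.1  0.4] w -7.537641413597376e-05 ff 0.0 j [  3.1  31.5 125.1  -0.   23.8  17.7]
```

```bash

python3 -m crank '[{"dx":-0.003,"dy":0.01,"dz":0,"ax":0,"ay":0,"az":0.5,"grip":1},{"dx":-0.006,"dy":0.02,"dz":0,"ax":0,"ay":0,"az":0.5,"grip":1},{"dx":-0.009,"dy":0.028,"dz":0,"ax":0,"ay":0,"az":0.5,"grip":1},{"dx":-0.012,"dy":0.035,"dz":0,"ax":0,"ay":0,"az":0.5,"grip":1},{"dx":-0.014,"dy":0.042,"dz":0,"ax":0,"ay":0,"az":0.5,"grip":1},{"dx":-0.017,"dy":0.049,"dz":0,"ax":0,"ay":0,"az":0.5,"grip":1},{"dx":-0.019,"dy":0.055,"dz":0,"ax":0,"ay":0,"az":0.5,"grip":1},{"dx":-0.02,"dy":0.06,"dz":0,"ax":0,"ay":0,"az":0.5,"grip":1},{"dx":-0.021,"dy":0.063,"dz":0,"ax":0,"ay":0,"az":0.5,"grip":1},{"dx":-0.021,"dy":0.065,"dz":0,"ax":0,"ay":0,"az":0.5,"grip":1},{"dx":-0.021,"dy":0.066,"dz":0,"ax":0,"ay":0,"az":0.5,"grip":1}]'
python3 d.py .5172 .0166 .035 -15.1
```

```text
t: 3.22
position: [0.515, 0.0185, 0.0352]
tcp_rot: [[0.26, 0.966, -0.0], [0.966, -0.26, -0.0], [-0.0, -0.0, -1.0]]
contact_force: [-0.1, 0.1, -0.6]
width: 0.0001
finger_force: 0.3
d [-0.0013  0.0026  0.0002] a [-0.02  0.    0.05]
t 3.2167 F [-0.1  0.1 -0.6] w 0.00012271307829069943 ff 0.2615650836378336 j [ -1.3  33.8 117.9  -0.   28.4  13.7]
```

```bash

python3 -m crank '[{"dx":-0.001,"dy":0.001,"dz":0,"ax":0,"ay":0,"az":0,"grip":1},{"dx":-0.001,"dy":0.002,"dz":0,"ax":0,"ay":0,"az":0,"grip":1},{"dx":-0.001,"dy":0.003,"dz":0,"ax":0,"ay":0,"az":0,"grip":1},{"dx":-0.001,"dy":0.003,"dz":0,"ax":0,"ay":0,"az":0,"grip":1}]'
python3 d.py .5172 .0166 .035 -15.1
python3 -m crank '[{"dx":0,"dy":0.001,"dz":0,"ax":0,"ay":0,"az":0,"grip":1},{"dx":0,"dy":0.0015,"dz":0,"ax":0,"ay":0,"az":0,"grip":1}]'
```

```text
t: 3.55
position: [0.5177, 0.0169, 0.0353]
tcp_rot: [[0.259, 0.966, 0.0], [0.966, -0.259, -0.0], [0.0, 0.0, -1.0]]
contact_force: [0.6, 0.0, 0.6]
width: 0.0002
finger_force: 0.1
d [-0.0004 -0.0004  0.0003] a [ 0.   -0.    0.06]
t 3.55 F [0.6 0.  0.6] w 0.00015283026595420922 ff 0.06503534037619829 j [ -1.5  33.9 117.5  -0.   28.6  13.6]
t: 3.72
position: [0.5188, 0.0165, 0.0353]
tcp_rot: [[0.259, 0.966, -0.0], [0.966, -0.259, -0.0], [-0.0, -0.0, -1.0]]
contact_force: [-3.3, -0.4, 0.4]
width: -0.0
finger_force: 1.1
```

```bash

python3 -m crank '[{"dx":0,"dy":0.001,"dz":0,"ax":0,"ay":0,"az":0,"grip":1},{"dx":0,"dy":0.0015,"dz":0,"ax":0,"ay":0,"az":0,"grip":1}]'
python3 - <<'E'
from h import *
import cv2
t=C["top"]["frame"][:,:,::-1];s=C["scene"]["frame"][:,:,::-1]
c=lambda im,x,y:cv2.resize(im[y:y+50,x:x+66],(396,300),interpolation=cv2.INTER_CUBIC)
cv2.imwrite("pics/push.png",np.hstack([c(t,207,168),c(s,212,165)]))
E
```

```text
t: 3.88
position: [0.5193, 0.0161, 0.0351]
tcp_rot: [[0.26, 0.966, -0.002], [0.966, -0.26, 0.0], [-0.0, -0.002, -1.0]]
contact_force: [-8.7, 2.1, 6.1]
width: 0.0001
finger_force: 4.5
```

View pics/push.png

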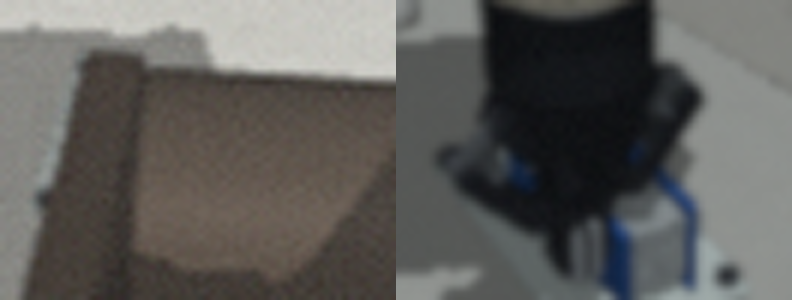

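```bash

python3 -m crank '[{"dx":0,"dy":-0.015,"dz":0,"ax":0,"ay":0,"az":0,"grip":1},{"dx":0,"dy":-0.04,"dz":0,"ax":0,"ay":0,"az":0,"grip":1},{"dx":0,"dy":-0.045,"dz":-0.04,"ax":0,"ay":0,"az":0,"grip":1},{"dx":0,"dy":-0.045,"dz":-0.08,"ax":0,"ay":0,"az":0,"grip":1},{"dx":0,"dy":-0.045,"dz":-0.11,"ax":0,"ay":0,"az":0,"grip":0.4},{"dx":0,"dy":-0.045,"dz":-0.11,"ax":0,"ay":0,"az":0,"grip":0.4}]'
python3 d.py .444 -.2405 .13 13.2
```

```text
t: 4.48
position: [0.4801, 0.0278, 0.1505]
tcp_rot: [[0.259, 0.966, 0.008], [0.966, -0.259, -0.0], [0.002, 0.008, -1.0]]
contact_force: [1.7, 0.6, 0.9]
width: 0.0232
finger_force: 0.0
d [-0.2686  0.0346  0.0202] a [ 4.700e-01 -1.000e-02 -2.823e+01]
t 4.4833 F [1.7 0.6 0.9] w 0.023208911897490178 ff 0.0 j [ -0.3  20.3 118.3   0.   40.9  14.7]
```

```bash

python3 -m crank '[{"dx":-0.269,"dy":0.035,"dz":0.02,"ax":0,"ay":0,"az":-28.2,"grip":0.4},{"dx":-0.269,"dy":0.035,"dz":0.02,"ax":0,"ay":0,"az":-28.2,"grip":0.4},{"dx":-0.269,"dy":0.035,"dz":0.02,"ax":0,"ay":0,"az":-28.2,"grip":0.4},{"dx":-0.269,"dy":0.035,"dz":0.02,"ax":0,"ay":0,"az":-28.2,"grip":0.4},{"dx":-0.269,"dy":0.035,"dz":0.02,"ax":0,"ay":0,"az":-28.2,"grip":0.4},{"dx":-0.269,"dy":0.035,"dz":0.02,"ax":0,"ay":0,"az":-28.2,"grip":0.4},{"dx":-0.269,"dy":0.035,"dz":0.02,"ax":0,"ay":0,"az":-28.2,"grip":0.4},{"dx":-0.269,"dy":0.035,"dz":0.02,"ax":0,"ay":0,"az":-28.2,"grip":0.4},{"dx":-0.269,"dy":0.035,"dz":0.02,"ax":0,"ay":0,"az":-28.2,"grip":0.4},{"dx":-0.269,"dy":0.035,"dz":0.02,"ax":0,"ay":0,"az":-28.2,"grip":0.4}]'
python3 d.py .444 -.2405 .054 13.2
python3 - <<'E'
from h import *
import cv2
t=C["top"]["frame"][:,:,::-1];s=C["scene"]["frame"][:,:,::-1]
c=lambda im,x,y:cv2.resize(im[y:y+50,x:x+66],(396,300),interpolation=cv2.INTER_CUBIC)
cv2.imwrite("pics/shut.png",np.vstack([np.hstack([c(t,207,168),c(s,212,165)]),np.hstack([c(t,292,212),c(s,250,250)])]))
E
```

```text
t: 5.32
position: [0.4407, -0.2415, 0.125]
tcp_rot: [[-0.226, 0.974, -0.0], [0.974, 0.226, 0.0], [0.0, -0.0, -1.0]]
contact_force: [0.5, 0.1, -0.4]
width: 0.0515
finger_force: 0.0
d [0.0002 0.0034 0.071 ] a [-0.01 -0.02 -0.16]
t 5.3167 F [ 0.5  0.1 -0.4] w 0.05153948207988135 ff 0.0 j [-32.2  24.3 116.5   0.   39.3 -45.2]
```

View pics/shut.png

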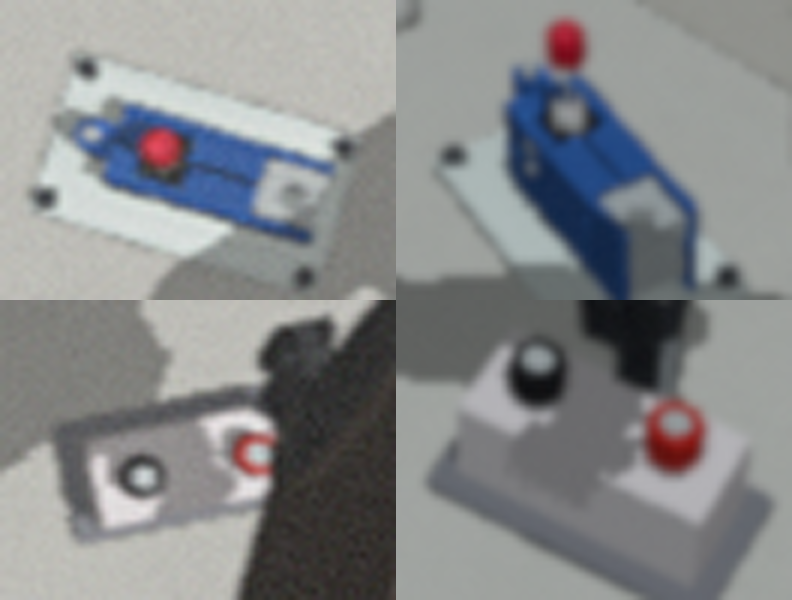

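```bash

python3 -m crank '[{"dx":0,"dy":0.0033,"dz":0.02,"ax":0,"ay":0,"az":0,"grip":0.4},{"dx":0,"dy":0.0033,"dz":0.045,"ax":0,"ay":0,"az":0,"grip":0.4},{"dx":0,"dy":0.0033,"dz":0.065,"ax":0,"ay":0,"az":0,"grip":0.4},{"dx":0,"dy":0.0033,"dz":0.071,"ax":0,"ay":0,"az":0,"grip":0.4},{"dx":0,"dy":0.0033,"dz":0.071,"ax":0,"ay":0,"az":0,"grip":0.4},{"dx":0,"dy":0.0033,"dz":0.071,"ax":0,"ay":0,"az":0,"grip":1},{"dx":0,"dy":0.0033,"dz":0.071,"ax":0,"ay":0,"az":0,"grip":1},{"dx":0,"dy":0.0033,"dz":0.071,"ax":0,"ay":0,"az":0,"grip":1},{"dx":0,"dy":0.0033,"dz":0.071,"ax":0,"ay":0,"az":0,"grip":1},{"dx":0,"dy":0.0033,"dz":0.071,"ax":0,"ay":0,"az":0,"grip":1},{"dx":0,"dy":0.0033,"dz":0.071,"ax":0,"ay":0,"az":0,"grip":1}]'
```

```text
t: 6.33
position: [0.4449, -0.2408, 0.0555]
tcp_rot: [[-0.228, 0.974, 0.002], [0.974, 0.228, -0.001], [-0.001, 0.001, -1.0]]
contact_force: [0.2, 0.9, 6.6]
width: 0.0197
finger_force: 58.5
```

```bash

python3 -m crank '[{"dx":0,"dy":0,"dz":-0.02,"ax":0,"ay":0,"az":0,"grip":1},{"dx":0,"dy":0,"dz":-0.04,"ax":0,"ay":0,"az":0,"grip":1},{"dx":0,"dy":0,"dz":-0.07,"ax":0,"ay":0,"az":0,"grip":1},{"dx":0,"dy":0,"dz":-0.09,"ax":0,"ay":0,"az":0,"grip":1},{"dx":0,"dy":0,"dz":-0.11,"ax":0,"ay":0,"az":0,"grip":1},{"dx":0,"dy":0,"dz":-0.11,"ax":0,"ay":0,"az":0,"grip":1}]'
python3 d.py .5525 .0070 .135 -15.1
python3 d.py .5525 .0070 .135 74.9
python3 - <<'E'
from h import *
import cv2
s=C["scene"]["frame"][:,:,::-1]
cv2.imwrite("pics/lift.png",cv2.resize(s[180:300,230:330],(700,840)[::1] if 0 else (500,600),interpolation=cv2.INTER_CUBIC))
E
```

```text
t: 6.83
position: [0.446, -0.2415, 0.1686]
tcp_rot: [[-0.227, 0.974, 0.005], [0.974, 0.228, -0.003], [-0.004, 0.005, -1.0]]
contact_force: [0.6, -1.1, 0.1]
width: 0.0192
finger_force: 58.9
d [0.2179 0.16   0.0333] a [ 0.32  0.19 28.25]
t 6.8333 F [ 0.6 -1.1  0.1] w 0.01923044094212924 ff 58.91464412212372 j [-31.9  20.6 114.    0.   45.  -45. ]
d [0.2179 0.16   0.0333] a [  0.09   0.37 -61.75]
t 6.8333 F [ 0.6 -1.1  0.1] w 0.01923044094212924 ff 58.91464412212372 j [-31.9  20.6 114.    0.   45.  -45. ]
```

View pics/lift.png

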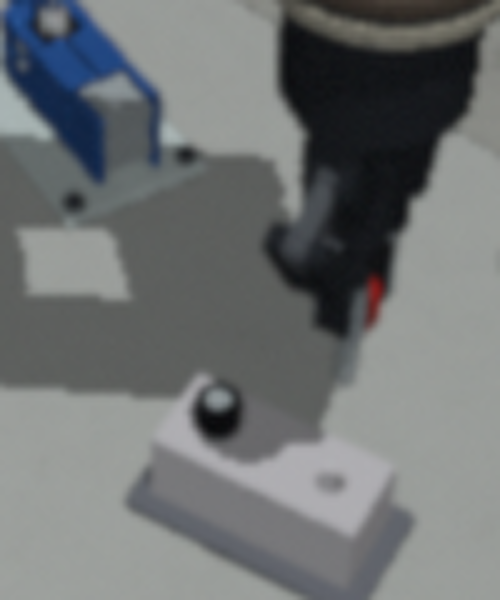

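```bash
python3 - <<'E'
from h import *
p=crop(347,383,230,180,5)
print("tip",at("scene",*p,.122),at("scene",*p,.125))
for u in(340,347,354):print(at("scene",*crop(u,383,230,180,5),.122))
print("shaft top",at("scene",*crop(355,320,230,180,5),.155))
print("hole",at("scene",*crop(330,483,230,180,5),.05))
E
```

```text
tip [ 0.44449945 -0.24340361] [ 0.44247915 -0.24479151]
[ 0.44236872 -0.24121141]
[ 0.44449945 -0.24340361]
[ 0.44663004 -0.24559564]
shaft top [ 0.45114909 -0.23933149]
hole [ 0.44220307 -0.24175805]
```

```bash

python3 -m crank '[{"dx":0.218,"dy":0.16,"dz":0.02,"ax":0,"ay":0,"az":28.2,"grip":1},{"dx":0.218,"dy":0.16,"dz":0.02,"ax":0,"ay":0,"az":28.2,"grip":1},{"dx":0.218,"dy":0.16,"dz":0.02,"ax":0,"ay":0,"az":28.2,"grip":1},{"dx":0.218,"dy":0.16,"dz":0.02,"ax":0,"ay":0,"az":28.2,"grip":1},{"dx":0.218,"dy":0.16,"dz":0.02,"ax":0,"ay":0,"az":28.2,"grip":1},{"dx":0.218,"dy":0.16,"dz":0.02,"ax":0,"ay":0,"az":28.2,"grip":1},{"dx":0.218,"dy":0.16,"dz":0.02,"ax":0,"ay":0,"az":28.2,"grip":1},{"dx":0.218,"dy":0.16,"dz":0.033,"ax":0,"ay":0,"az":28.2,"grip":1},{"dx":0.218,"dy":0.16,"dz":0.033,"ax":0,"ay":0,"az":28.2,"grip":1},{"dx":0.218,"dy":0.16,"dz":0.033,"ax":0,"ay":0,"az":28.2,"grip":1}]'
python3 d.py .5525 .0070 .067 -15.1
```

```text
t: 7.87
position: [0.5492, 0.0088, 0.1299]
tcp_rot: [[0.258, 0.966, -0.003], [0.966, -0.258, -0.0], [-0.001, -0.003, -1.0]]
contact_force: [0.4, 0.0, -0.6]
width: 0.0193
finger_force: 59.0
d [-0.0008  0.0039  0.0629] a [-0.18  0.05  0.15]
t 7.8667 F [ 0.4  0.  -0.6] w 0.01934084690480465 ff 58.969053626060486 j [ -2.2  27.  110.1  -0.   43.1  12.7]
```

```bash

python3 -m crank '[{"dx":0,"dy":0,"dz":0.015,"ax":0,"ay":0,"az":0,"grip":1},{"dx":0,"dy":0,"dz":0.015,"ax":0,"ay":0,"az":0,"grip":1},{"dx":0,"dy":0,"dz":0.015,"ax":0,"ay":0,"az":0,"grip":1}]'
python3 d.py .5525 .0070 .067 -15.1
python3 - <<'E'
from h import *
import cv2
s=C["scene"]["frame"][:,:,::-1]
cv2.imwrite("pics/over.png",cv2.resize(s[150:230,215:300],(680,640)[0:2] if 0 else (612,576),interpolation=cv2.INTER_CUBIC))
E
```

```text
t: 8.12
position: [0.5495, 0.0072, 0.1161]
tcp_rot: [[0.261, 0.965, -0.002], [0.965, -0.261, -0.0], [-0.001, -0.002, -1.0]]
contact_force: [0.3, 0.3, 0.3]
width: 0.0196
finger_force: 59.0
d [0.0006 0.0031 0.0491] a [-0.1   0.03 -0.03]
t 8.1167 F [0.3 0.3 0.3] w 0.01960609451335659 ff 58.969146609306335 j [ -2.4  28.1 110.8  -0.   41.3  12.7]
```

View pics/over.png

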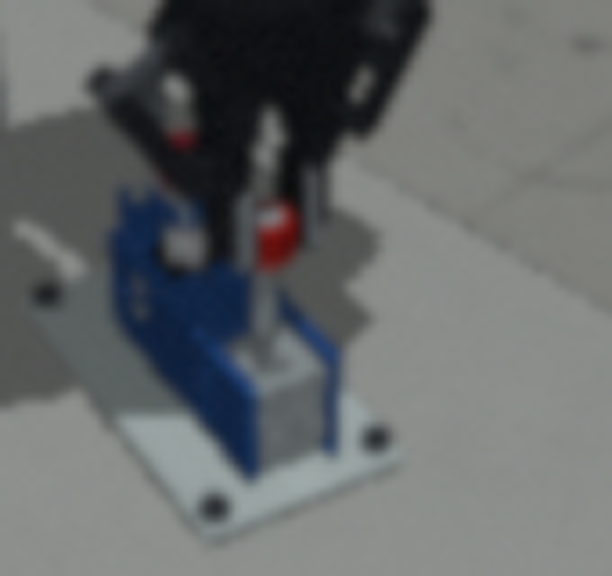

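```bash

python3 -m crank '[{"dx":0.0005,"dy":0.003,"dz":0,"ax":0,"ay":0,"az":0,"grip":1},{"dx":0.0005,"dy":0.003,"dz":0.004,"ax":0,"ay":0,"az":0,"grip":1},{"dx":0.0005,"dy":0.003,"dz":0.009,"ax":0,"ay":0,"az":0,"grip":1},{"dx":0.0005,"dy":0.003,"dz":0.014,"ax":0,"ay":0,"az":0,"grip":1},{"dx":0.0005,"dy":0.003,"dz":0.017,"ax":0,"ay":0,"az":0,"grip":1},{"dx":0.0005,"dy":0.003,"dz":0.017,"ax":0,"ay":0,"az":0,"grip":1}]'
python3 d.py .5525 .0070 .067 -15.1
```

```text
t: 8.72
position: [0.5528, 0.0081, 0.0984]
tcp_rot: [[0.259, 0.966, -0.001], [0.966, -0.259, 0.0], [-0.0, -0.001, -1.0]]
contact_force: [-0.1, -0.6, -0.6]
width: 0.0196
finger_force: 59.0
d [-0.0011  0.      0.0314] a [-0.08  0.02  0.06]
t 8.7167 F [-0.1 -0.6 -0.6] w 0.019617214008013983 ff 58.96803438663483 j [ -2.3  29.8 111.   -0.   39.3  12.7]
```

```bash

python3 -m crank '[{"dx":-0.0005,"dy":0,"dz":0.002,"ax":0,"ay":0,"az":0,"grip":1},{"dx":-0.0005,"dy":0,"dz":0.004,"ax":0,"ay":0,"az":0,"grip":1},{"dx":-0.0005,"dy":0,"dz":0.006,"ax":0,"ay":0,"az":0,"grip":1},{"dx":-0.0005,"dy":0,"dz":0.006,"ax":0,"ay":0,"az":0,"grip":1}]'
python3 -m crank '[{"dx":0,"dy":0,"dz":0.002,"ax":0,"ay":0,"az":0,"grip":1},{"dx":0,"dy":0,"dz":0.004,"ax":0,"ay":0,"az":0,"grip":1},{"dx":0,"dy":0,"dz":0.006,"ax":0,"ay":0,"az":0,"grip":1}]'
python3 d.py .5525 .0070 .067 -15.1
```

```text
t: 9.05
position: [0.5532, 0.0075, 0.093]
tcp_rot: [[0.26, 0.966, -0.0], [0.966, -0.26, -0.0], [-0.0, -0.0, -1.0]]
contact_force: [-0.3, 0.6, 0.4]
width: 0.0195
finger_force: 58.9
t: 9.3
position: [0.5533, 0.0075, 0.0872]
tcp_rot: [[0.26, 0.966, 0.0], [0.966, -0.26, -0.0], [-0.0, 0.0, -1.0]]
contact_force: [0.4, -1.5, -0.2]
width: 0.0192
finger_force: 59.0
d [-0.0007 -0.0006  0.0202] a [0.   0.   0.06]
t 9.3 F [ 0.4 -1.5 -0.2] w 0.019225558414175406 ff 58.96412193775177 j [ -2.4  30.8 111.4  -0.   37.8  12.7]
```

Tip about 41 mm, entering the tongue; no jam. Continue.

```bash

python3 -m crank '[{"dx":-0.0003,"dy":-0.0003,"dz":0.002,"ax":0,"ay":0,"az":0,"grip":1},{"dx":-0.0003,"dy":-0.0003,"dz":0.004,"ax":0,"ay":0,"az":0,"grip":1},{"dx":-0.0003,"dy":-0.0003,"dz":0.006,"ax":0,"ay":0,"az":0,"grip":1},{"dx":-0.0003,"dy":-0.0003,"dz":0.008,"ax":0,"ay":0,"az":0,"grip":1}]'
python3 -m crank '[{"dx":0,"dy":0,"dz":0.002,"ax":0,"ay":0,"az":0,"grip":1},{"dx":0,"dy":0,"dz":0.004,"ax":0,"ay":0,"az":0,"grip":1},{"dx":0,"dy":0,"dz":0.006,"ax":0,"ay":0,"az":0,"grip":1}]'
python3 d.py .5525 .0070 .067 -15.1
```

```text
t: 9.63
position: [0.553, 0.0073, 0.0791]
tcp_rot: [[0.26, 0.966, 0.0], [0.966, -0.26, -0.0], [0.0, 0.0, -1.0]]
contact_force: [0.7, -0.5, 0.3]
width: 0.0197
finger_force: 59.1
t: 9.88
position: [0.553, 0.0073, 0.0731]
tcp_rot: [[0.26, 0.966, 0.0], [0.966, -0.26, -0.0], [-0.0, 0.0, -1.0]]
contact_force: [0.7, -1.0, 0.7]
width: 0.0195
finger_force: 59.1
d [-0.0004 -0.0004  0.0061] a [0.   0.   0.06]
t 9.8833 F [ 0.7 -1.   0.7] w 0.01947644212970355 ff 59.05156195163727 j [ -2.4  32.  111.9  -0.   36.1  12.7]
```

```bash

python3 -m crank '[{"dx":0,"dy":0,"dz":0.002,"ax":0,"ay":0,"az":0,"grip":1},{"dx":0,"dy":0,"dz":0.004,"ax":0,"ay":0,"az":0,"grip":1},{"dx":0,"dy":0,"dz":0.006,"ax":0,"ay":0,"az":0,"grip":1},{"dx":0,"dy":0,"dz":0.006,"ax":0,"ay":0,"az":0,"grip":1}]'
python3 -m crank '[{"dx":0,"dy":0,"dz":0,"ax":0,"ay":0,"az":0,"grip":0.5},{"dx":0,"dy":0,"dz":0,"ax":0,"ay":0,"az":0,"grip":0},{"dx":0,"dy":0,"dz":0,"ax":0,"ay":0,"az":0,"grip":0},{"dx":0,"dy":0,"dz":0,"ax":0,"ay":0,"az":0,"grip":0},{"dx":0,"dy":0,"dz":-0.03,"ax":0,"ay":0,"az":0,"grip":0},{"dx":0,"dy":0,"dz":-0.06,"ax":0,"ay":0,"az":0,"grip":0},{"dx":0,"dy":0,"dz":-0.06,"ax":0,"ay":0,"az":0,"grip":0}]'
python3 cl.py 0,-57;python3 d.py .552 .0052 .04 -15.1
python3 - <<'E'
from h import *
import cv2
s=C["scene"]["frame"][:,:,::-1]
cv2.imwrite("pics/drop.png",cv2.resize(s[150:230,215:300],(612,576),interpolation=cv2.INTER_CUBIC))
E
```

```text
t: 10.22
position: [0.5527, 0.0073, 0.0669]
tcp_rot: [[0.26, 0.966, -0.001], [0.966, -0.26, 0.0], [-0.0, -0.001, -1.0]]
contact_force: [0.0, -1.2, -0.7]
width: 0.0194
finger_force: 59.0
t: 10.8
position: [0.5555, 0.0073, 0.1319]
tcp_rot: [[0.26, 0.966, 0.006], [0.966, -0.26, -0.0], [0.001, 0.006, -1.0]]
contact_force: [2.0, -0.6, 1.4]
width: 0.0854
finger_force: 0.0
0,-57 [0.552  0.0052]
d [-0.003  -0.0034  0.0918] a [ 0.33 -0.08  0.06]
t 10.8 F [ 2.  -0.6  1.4] w 0.08537779339624772 ff 0.0 j [ -2.4  27.  109.7   0.   43.   12.7]
```

View pics/drop.png

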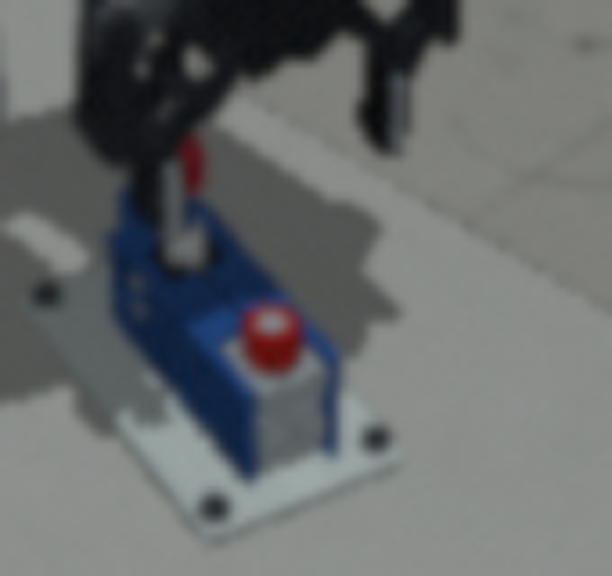

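```bash

python3 - <<'E'
from h import *
p=crop(271,324,215,150,7.2)
for z in(.074,.078,.082):print(z,at("scene",*p,z))
E
python3 -m crank '[{"dx":-0.003,"dy":-0.0034,"dz":0.02,"ax":0,"ay":0,"az":0,"grip":0},{"dx":-0.003,"dy":-0.0034,"dz":0.045,"ax":0,"ay":0,"az":0,"grip":0},{"dx":-0.003,"dy":-0.0034,"dz":0.06,"ax":0,"ay":0,"az":0,"grip":0},{"dx":-0.003,"dy":-0.0034,"dz":0.06,"ax":0,"ay":0,"az":0,"grip":0}]'
python3 d.py .552 .0052 .030 -15.1
```

```text
0.074 [0.55413601 0.00981791]
0.078 [0.55100402 0.00665781]
0.082 [0.54787202 0.00349771]
t: 11.33
position: [0.5462, 0.0054, 0.0637]
tcp_rot: [[0.26, 0.966, -0.006], [0.966, -0.26, 0.0], [-0.001, -0.006, -1.0]]
contact_force: [-1.3, -0.1, -0.5]
width: 0.0855
finger_force: 0.0
d [0.0014 0.0059 0.0337] a [-0.34  0.07  0.05]
t 11.3333 F [-1.3 -0.1 -0.5] w 0.08551015225920991 ff 0.0 j [ -2.6  32.6 112.8   0.   34.9  12.4]
```

```bash

python3 -m crank '[{"dx":0.0035,"dy":0.0065,"dz":-0.02,"ax":0,"ay":0,"az":0,"grip":0},{"dx":0.0035,"dy":0.0065,"dz":-0.04,"ax":0,"ay":0,"az":0,"grip":0.3},{"dx":0.0035,"dy":0.0065,"dz":-0.04,"ax":0,"ay":0,"az":0,"grip":1},{"dx":0.0035,"dy":0.0065,"dz":-0.04,"ax":0,"ay":0,"az":0,"grip":1},{"dx":0.0035,"dy":0.0065,"dz":-0.04,"ax":0,"ay":0,"az":0,"grip":1},{"dx":0.0035,"dy":0.0065,"dz":-0.04,"ax":0,"ay":0,"az":0,"grip":1},{"dx":0.0035,"dy":0.0065,"dz":-0.03,"ax":0,"ay":0,"az":0,"grip":1},{"dx":0.0035,"dy":0.0065,"dz":-0.022,"ax":0,"ay":0,"az":0,"grip":1},{"dx":0.0035,"dy":0.0065,"dz":-0.022,"ax":0,"ay":0,"az":0,"grip":1}]'
python3 d.py .5525 .007 .078 -15.1
```

```text
t: 12.08
position: [0.5546, 0.007, 0.087]
tcp_rot: [[0.26, 0.966, -0.003], [0.966, -0.26, 0.0], [-0.001, -0.003, -1.0]]
contact_force: [-1.1, -0.3, -0.6]
width: -0.0002
finger_force: 0.0
d [-0.0006 -0.002   0.009 ] a [-0.18  0.04  0.06]
t 12.0833 F [-1.1 -0.3 -0.6] w -0.00021688746430153241 ff 0.0 j [ -2.4  31.  111.1  -0.   38.1  12.6]
```

```bash

python3 -m crank '[{"dx":0,"dy":-0.002,"dz":0.003,"ax":0,"ay":0,"az":0,"grip":1},{"dx":0,"dy":-0.002,"dz":0.005,"ax":0,"ay":0,"az":0,"grip":1},{"dx":0,"dy":-0.002,"dz":0.006,"ax":0,"ay":0,"az":0,"grip":1},{"dx":0,"dy":-0.002,"dz":0.006,"ax":0,"ay":0,"az":0,"grip":1}]'
python3 -m crank '[{"dx":0,"dy":0,"dz":0.001,"ax":0,"ay":0,"az":0,"grip":1},{"dx":0,"dy":0,"dz":0.002,"ax":0,"ay":0,"az":0,"grip":1},{"dx":0,"dy":0,"dz":0.002,"ax":0,"ay":0,"az":0,"grip":1}]'
```

```text
t: 12.42
position: [0.5541, 0.0076, 0.0831]
tcp_rot: [[0.259, 0.966, -0.0], [0.966, -0.259, 0.0], [-0.0, -0.0, -1.0]]
contact_force: [-0.3, 0.6, 0.8]
width: -0.0001
finger_force: 0.0
t: 12.67
position: [0.5542, 0.0075, 0.0813]
tcp_rot: [[0.26, 0.966, 0.0], [0.966, -0.26, -0.0], [0.0, 0.0, -1.0]]
contact_force: [-0.8, -0.3, 0.4]
width: -0.0002
finger_force: 0.0
```

```bash

python3 -m crank '[{"dx":0,"dy":-0.001,"dz":0.001,"ax":0,"ay":0,"az":0,"grip":1},{"dx":0,"dy":-0.001,"dz":0.002,"ax":0,"ay":0,"az":0,"grip":1},{"dx":0,"dy":-0.001,"dz":0.0025,"ax":0,"ay":0,"az":0,"grip":1},{"dx":0,"dy":-0.001,"dz":0.0025,"ax":0,"ay":0,"az":0,"grip":1}]'
python3 -m crank '[{"dx":0,"dy":0,"dz":0.001,"ax":0,"ay":0,"az":0,"grip":1},{"dx":0,"dy":0,"dz":0.0015,"ax":0,"ay":0,"az":0,"grip":1}]'
```

```text
t: 13.0
position: [0.5531, 0.0078, 0.0787]
tcp_rot: [[0.26, 0.966, -0.0], [0.966, -0.26, -0.0], [-0.0, -0.0, -1.0]]
contact_force: [-0.4, 0.1, -0.2]
width: 0.0001
finger_force: 0.0
t: 13.17
position: [0.5534, 0.0078, 0.0779]
tcp_rot: [[0.26, 0.966, 0.001], [0.966, -0.26, -0.0], [0.0, 0.001, -1.0]]
contact_force: [-5.1, 0.3, 23.8]
width: -0.0003
finger_force: 11.9
```

```bash

python3 -m crank '[{"dx":0,"dy":0,"dz":-0.02,"ax":0,"ay":0,"az":0,"grip":1},{"dx":-0.003,"dy":-0.001,"dz":-0.03,"ax":0,"ay":0,"az":0,"grip":0},{"dx":-0.003,"dy":-0.001,"dz":-0.03,"ax":0,"ay":0,"az":0,"grip":0},{"dx":-0.003,"dy":-0.001,"dz":-0.03,"ax":0,"ay":0,"az":0,"grip":0},{"dx":-0.003,"dy":-0.001,"dz":-0.03,"ax":0,"ay":0,"az":0,"grip":0},{"dx":-0.003,"dy":-0.001,"dz":-0.01,"ax":0,"ay":0,"az":0,"grip":0},{"dx":-0.003,"dy":-0.001,"dz":0.01,"ax":0,"ay":0,"az":0,"grip":0},{"dx":-0.003,"dy":-0.001,"dz":0.022,"ax":0,"ay":0,"az":0,"grip":0},{"dx":-0.003,"dy":-0.001,"dz":0.022,"ax":0,"ay":0,"az":0,"grip":0},{"dx":-0.003,"dy":-0.001,"dz":0.022,"ax":0,"ay":0,"az":0,"grip":0}]'
python3 d.py .552 .0052 .030 -15.1
```

```text
t: 14.0
position: [0.5506, 0.0052, 0.0544]
tcp_rot: [[0.26, 0.966, -0.002], [0.966, -0.26, 0.0], [-0.0, -0.002, -1.0]]
contact_force: [-0.6, 0.6, 0.3]
width: 0.0854
finger_force: 0.0
d [0.0004 0.0014 0.0244] a [-0.13  0.03  0.05]
t 14.0 F [-0.6  0.6  0.3] w 0.08537019476284743 ff 0.0 j [ -2.6  33.7 112.6  -0.   33.8  12.4]
```

```bash

python3 -m crank '[{"dx":0,"dy":0.001,"dz":0.008,"ax":0,"ay":0,"az":0,"grip":0},{"dx":0,"dy":0.001,"dz":0.016,"ax":0,"ay":0,"az":0,"grip":0},{"dx":0,"dy":0.001,"dz":0.024,"ax":0,"ay":0,"az":0,"grip":0},{"dx":0,"dy":0.001,"dz":0.024,"ax":0,"ay":0,"az":0,"grip":0},{"dx":0,"dy":0.001,"dz":0.024,"ax":0,"ay":0,"az":0,"grip":0}]'
python3 -m crank '[{"dx":0,"dy":0,"dz":0,"ax":0,"ay":0,"az":0,"grip":0.3},{"dx":0,"dy":0,"dz":0,"ax":0,"ay":0,"az":0,"grip":0.4},{"dx":0,"dy":0,"dz":0,"ax":0,"ay":0,"az":0,"grip":1},{"dx":0,"dy":0,"dz":0,"ax":0,"ay":0,"az":0,"grip":1},{"dx":0,"dy":0,"dz":0,"ax":0,"ay":0,"az":0,"grip":1},{"dx":0,"dy":0,"dz":0,"ax":0,"ay":0,"az":0,"grip":1},{"dx":0,"dy":0,"dz":0,"ax":0,"ay":0,"az":0,"grip":1},{"dx":0,"dy":0,"dz":0,"ax":0,"ay":0,"az":0,"grip":1}]'
python3 d.py .552 .0052 .030 -15.1
python3 - <<'E'
from h import *
import cv2
s=C["scene"]["frame"][:,:,::-1];t=C["top"]["frame"][:,:,::-1]
cv2.imwrite("pics/end.png",np.hstack([cv2.resize(s[150:300,215:315],(400,600),interpolation=cv2.INTER_CUBIC),cv2.resize(t[150:300,200:300],(400,600),interpolation=cv2.INTER_CUBIC)]))
E
```

```text
t: 14.42
position: [0.552, 0.0049, 0.0308]
tcp_rot: [[0.26, 0.966, -0.001], [0.966, -0.26, 0.0], [-0.0, -0.001, -1.0]]
contact_force: [-0.9, 0.1, -0.9]
width: 0.0853
finger_force: 0.0
t: 15.08
position: [0.5523, 0.0049, 0.0318]
tcp_rot: [[0.259, 0.966, 0.0], [0.966, -0.259, -0.0], [-0.0, 0.0, -1.0]]
contact_force: [-2.1, -0.9, 7.9]
width: 0.041
finger_force: 61.2
d [ 0.0002 -0.0004  0.0018] a [0.01 0.01 0.08]
t 15.0833 F [-2.1 -0.9  7.9] w 0.04097604367333738 ff 61.18722438812256 j [ -2.6  35.9 113.1  -0.   31.1  12.4]
```

View pics/end.png

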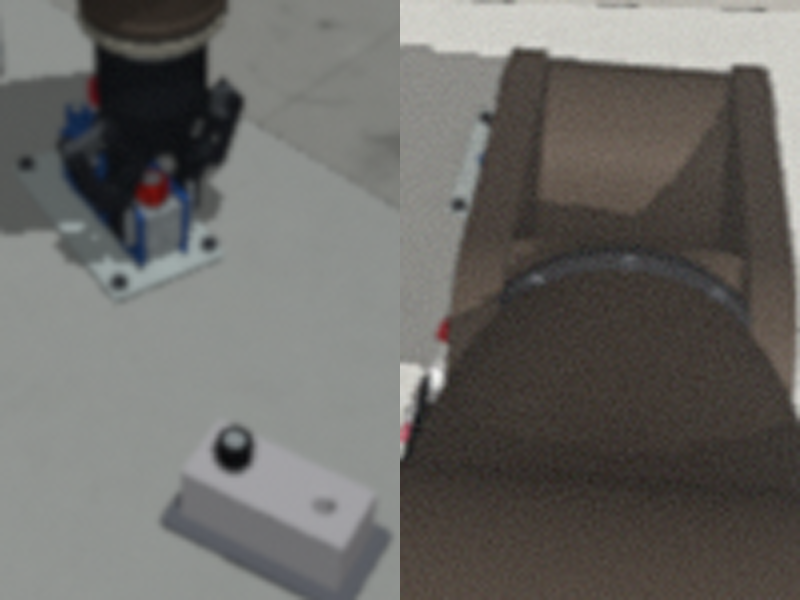

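The picture shows both jaws between the fingers with the red knob seated at (153,188), the tube's cap visible at (95,90), and the black pin still in its stand at (235,447).

```bash
python3 -c "
from plant import env
print(env.sign_off())"
```

```text
the job is handed in; nothing more can be done
None
```

I shut the front jaw on the tube and dropped the red lock pin fully home. I handed the job in at about 15 s with the jaws still pinched at about 61 N; no verdict came back.

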